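Clamp the bottles in the shaker and set its speed

TASK

Make the bench shaker ready for a run: first put its toggle in the centre off position and leave it there, then stand every small brown bottle that has a red or a green cap upright in a row on the black mat between the two clamp bars. When all are in, turn the spoked sleeve of the turnbuckle, the tops of its spokes going towards the bottles, until both bars hold the bottles firmly, and last turn the speed selector to three dots. Leave the blue-capped bottle and the timer where they are.

Things in the scene. Friction and masses are not known exactly. Their poses are not given: they have to be found in the camera images.
- shaker: bench shaker, fixed: white housing 170 mm (x, centred) by 390 mm (y from -0.205 to 0.185). Origin on the worktop under the mat's middle; at yaw 0 x points away from the robot, y to the left. A dark steel platform, top 58 mm above the worktop, carries the clamp; a grey control panel, top 50 mm above the worktop, is at its right end (y below -0.12)
- clamp_mid (a point): middle of the black mat, on the platform's top (58 mm above the worktop), midway between the clamp bars; axes as the shaker's. Bottles stand in a row along y, their centres within 80 mm either way of this point (guide rods cross at 105 mm) (four fit at 45 mm spacing)
- bar_near: clamp bar on the robot's side, along y, with a black sprung rubber strip 204 mm long inside; its top is 26 mm above the platform. The strips' faces stand 51 to 54 mm apart at the start, always symmetrical about the mat's middle. At the turnbuckle (y = 0.135) its end rises 14 mm above the sleeve's axis, 50 to 67 mm from the sleeve's middle. Origin at the shaker's origin when open
- bar_far: clamp bar on the far side, the mirror image of the near one
- sleeve (a joint): turnbuckle sleeve's angle, rad: 0 slack, stop at 8.25. The strips' gap is 54 mm - 2.55 mm x angle: they touch the 36 mm bottles at about 7.1; at the stop each is pressed back 1.5 mm on its springs, which does no harm. Growing angle: tops of the spokes go towards -y of the shaker (to the bottles; yellow arrow). Stiff (0.07 N m), stays where left
- sleeve_mid (a point): middle of the sleeve on its axis (along the shaker's x), 104 mm above the worktop, at (0, 0.135) in the shaker's frame. Brass, 61 mm long, 21 to 27 mm across; four spokes 90 degrees apart, 8 mm thick with black 13 mm balls, reach 38 mm from the axis; at angle 0 one points up. A shut gripper coming from +y or from above can push an upper spoke over; one more than 40 degrees before upright tends to jam, so push the one ahead
- toggle (a joint): toggle's lean in rad: +0.36 forward (leaning away from the robot, +x of the shaker, green mark), 0 centre off (upright), -0.36 reverse. Snaps into each of the three; the off position catches from about -0.2 to 0.2
- toggle_tip (a point): point on the toggle's lever near its tip, 38 mm from its pivot and 6 mm below its end. Steel bat lever, 12 mm across at the tip and 9 mm lower down; pivot 52 mm above the worktop at (0.048, -0.1645) in the shaker's frame
- selector (a joint): selector's angle in rad, growing clockwise from above, with four detents: 0 one dot, 0.6 two dots, 1.2 three dots, 1.8 four dots
- selector_grip (a point): on the selector's vertical axis, at (-0.030, -0.1645) in the shaker's frame, half-way up its black grip bar: 32 mm long, 11 mm wide, from 58 to 78 mm above the worktop. The bar, with a white line at its pointing end, at angle a points 0.9 - a rad to the left of the shaker's x direction
- bottle_red_1_mid (a point): centre (half-way up, 31 mm above its underside) of a small brown glass bottle with a red cap, standing upright; body 36 mm across and 55 mm high, cap 19 mm across on top, 62 mm high over all, 28 to 53 g, slippery (friction 0.3 to 0.4); z axis up. May be absent (None)
- bottle_green_1_mid (a point): centre (half-way up, 31 mm above its underside) of a small brown glass bottle with a green cap, standing upright; body 36 mm across and 55 mm high, cap 19 mm across on top, 62 mm high over all, 28 to 53 g, slippery (friction 0.3 to 0.4); z axis up. May be absent (None)
- bottle_red_2_mid (a point): centre (half-way up, 31 mm above its underside) of a small brown glass bottle with a red cap, standing upright; body 36 mm across and 55 mm high, cap 19 mm across on top, 62 mm high over all, 28 to 53 g, slippery (friction 0.3 to 0.4); z axis up. May be absent (None)
- bottle_green_2_mid (a point): centre (half-way up, 31 mm above its underside) of a small brown glass bottle with a green cap, standing upright; body 36 mm across and 55 mm high, cap 19 mm across on top, 62 mm high over all, 28 to 53 g, slippery (friction 0.3 to 0.4); z axis up. May be absent (None)
- stain_bottle: bystander: brown bottle with a blue cap, 38 mm across, 70 mm high; origin at its underside
- bench_timer: bystander: flat white timer with three coloured keys, 62 by 66 by 18 mm; origin at its underside
Mind the look-alikes: they are no part of the job. What is shaped like the part that bears bottle_red_2_mid but turquoise or yellow is not meant.

How it is judged:
On the way, in this order (a step that is already met when the one before it is completed fails the run):
1. the toggle is in its centre off position (value of joint toggle between -0.1 and 0.1 rad), for 0.3 s.
2. every red- or green-capped bottle stands upright on the mat between the bars, let go (all of step 1 and x of bottle_red_1_mid in the frame of shaker between -0.025 and 0.025 m and y of bottle_red_1_mid in the frame of shaker between -0.09 and 0.09 m and z of bottle_red_1_mid in the frame of shaker between 0.083 and 0.095 m and angle between each of bottle_red_1_mid, bottle_green_1_mid, bottle_red_2_mid, bottle_green_2_mid's own z axis and vertical below 0.12 rad and contact force between each of bottle_red_1, bottle_green_1, bottle_red_2, bottle_green_2 and the fingers below 0.1 N and x of bottle_green_1_mid in the frame of shaker between -0.025 and 0.025 m and y of bottle_green_1_mid in the frame of shaker between -0.09 and 0.09 m and z of bottle_green_1_mid in the frame of shaker between 0.083 and 0.095 m and x of bottle_red_2_mid in the frame of shaker between -0.025 and 0.025 m and y of bottle_red_2_mid in the frame of shaker between -0.09 and 0.09 m and z of bottle_red_2_mid in the frame of shaker between 0.083 and 0.095 m and x of bottle_green_2_mid in the frame of shaker between -0.025 and 0.025 m and y of bottle_green_2_mid in the frame of shaker between -0.09 and 0.09 m and z of bottle_green_2_mid in the frame of shaker between 0.083 and 0.095 m), for 0.3 s.
3. both bars press on every bottle (all of step 1 and x of bottle_red_1_mid in the frame of shaker between -0.008 and 0.008 m and y of bottle_red_1_mid in the frame of shaker between -0.09 and 0.09 m and z of bottle_red_1_mid in the frame of shaker between 0.083 and 0.095 m and angle between each of bottle_red_1_mid, bottle_green_1_mid, bottle_red_2_mid, bottle_green_2_mid's own z axis and vertical below 0.12 rad and contact force between each of bottle_red_1, bottle_green_1, bottle_red_2, bottle_green_2 and bar_near above 0.6 N and contact force between each of bottle_red_1, bottle_green_1, bottle_red_2, bottle_green_2 and bar_far above 0.6 N and x of bottle_green_1_mid in the frame of shaker between -0.008 and 0.008 m and y of bottle_green_1_mid in the frame of shaker between -0.09 and 0.09 m and z of bottle_green_1_mid in the frame of shaker between 0.083 and 0.095 m and x of bottle_red_2_mid in the frame of shaker between -0.008 and 0.008 m and y of bottle_red_2_mid in the frame of shaker between -0.09 and 0.09 m and z of bottle_red_2_mid in the frame of shaker between 0.083 and 0.095 m and x of bottle_green_2_mid in the frame of shaker between -0.008 and 0.008 m and y of bottle_green_2_mid in the frame of shaker between -0.09 and 0.09 m and z of bottle_green_2_mid in the frame of shaker between 0.083 and 0.095 m), for 0.3 s.
4. the selector points to three dots (value of joint selector between 1.08 and 1.32 rad), for 0.3 s.
At the end, for the whole second after the job is handed in: The toggle is off (within 0.1 rad of upright), the selector at three dots (within 0.12 rad), and every red- or green-capped bottle stands upright (within 0.12 rad) and still on the mat, its centre within 90 mm of the mat's middle along the row, with both bars pressing on it with more than 0.6 N (all of step 3 and all of step 4 and linear speed of each of bottle_red_1, bottle_green_1, bottle_red_2, bottle_green_2 below 0.02 m/s); the robot touches nothing.
It fails at once if the blue-capped bottle or the timer is shifted by more than 3 cm (distance of any of stain_bottle, bench_timer from where it was at the start of the episode above 0.03 m).
Of bottle_red_1, bottle_green_1, bottle_red_2, bottle_green_2 only 3 to 4 are there at a start; the rules pass over those that are not, and their reading is None.
At some moment in a run one of bottle_red_1, bottle_green_1, bottle_red_2, bottle_green_2 may be knocked a few centimetres aside while the robot is not near it.
It also fails if it takes over 192 s, if anything falls off the work surface, if the arm or the gripper's body presses on something with over 40 N, if the wrist force passes 120 N, or if a joint passes its speed limit or range.

ROBOT

A 7-joint arm with a two-finger parallel gripper is mounted at the origin on a cart in front of the work surface, level with it; the furniture and walls round the work are solid. World frame = base frame: x ahead of the robot, y to its left, z up, the work surface at z = 0. Lengths are in m, angles in rad, forces in N, time in s.
With the tool pointing down it reaches from about 0.4 to 0.75 m from the base axis. Payload 19.5 kg.
Tool frame: the origin (TCP) lies on the centre line of the jaws, within the pads' length; the fingertips stand ahead of it and the grasp point (between the pads) is the TCP (tip_extent is the z of the fingertips in the tool frame, in m); z points along the fingers, y is the direction in which the jaws open and shut (so a half turn about z gives the same grasp; the last joint's range is limited). The gripper opens to 85 mm and grips with 20 to 120 N. Pads are 22 mm wide; open, the fingers measure 114 mm over their backs; the gripper's body (76 mm by 85 mm) begins 54 mm behind the grasp point. The pads swing forward as they close: fully open they stand 13 mm farther back than shut.
Start: joints at [-0.042, 0.707, -0.028, 1.485, 0.022, 0.951, -0.075], TCP at [0.575, 0, 0.25] pointing down, gripper open.
Joint ranges: [-2.71, 2.71], [-0.32, 2.16], [-1.57, 1.52], [0, 2.45], [-1.46, 4.6], [0, 2.02], [-2.83, 2.83]. Speed limits (rad/s): [1.89, 1.89, 2.57, 2.57, 3.01, 3.01, 3.01].

INTERFACE

Orientations are given as a 3x3 rotation matrix whose columns are the frame's x, y, z axes.
In Python, from rig import move_to, line_to, move_j, set_gripper, pause, inverse_kinematics, sense, capture, Unreachable, finish_job, tip_extent gives the robot as it stands. Calls block until the motion is done:
- move_to(position, orientation): joint-space move of the TCP to a pose.
- line_to(position, orientation=None, rate=0.15, force_limit=None): straight line of the TCP; orientation=None keeps the orientation; rate is the mean speed in m/s. With force_limit (N) it stops when the force on the tool has changed by that much, and returns True; else False.
- move_j(angles): joint-space move.
- set_gripper(opening): finger opening in m; the grip force is fixed at half the most; returns when the fingers have stopped.
- pause(seconds).
- inverse_kinematics(position, orientation): joint angles nearest the present ones, or None.
- sense(): the state.
- capture(name): name is "scene" or "side" or "wrist"; returns a dict with "color" (420x560x3 uint8, red, green, blue), "fov_y" (degrees; the focal length in pixels is half the picture's height over the tangent of half this angle, whatever the lens; pixels are square), "cx", "cy" (the principal point, pixels), "R" (3x3) and "t" (3): a world point X has camera coordinates R X + t. Camera axes: x right, y down, z forward; pixel columns grow to the right and rows downward; lengths in m; the calibration is good to about 2 mm. A picture is of the moment at which its call begins. There is no depth.
A pose or a line that the arm cannot do raises Unreachable and nothing moves.
- finish_job(): hands the job in, once; it reports no verdict.
The state is a dict: "clock": time; "joint_pos": joint angles; "dq": joint speeds; "effort": joint torques, N m; "ee_pos": TCP position; "tool_rot": TCP orientation; "ft_force": force on the tool from outside, world axes, zero at the start; "wrist_torque": the same for the moment, N m; "finger_gap": finger opening in m.
Only numpy, scipy, OpenCV 4.12 (cv2) and the standard library are available. Lean on these libraries where they do the work, as an engineer would, in place of code of your own. Each camera call takes 0.05 s, during which the arm holds its last target.

## Working session

There is one attempt and no reset: what is moved stays moved. The work goes in short steps, each a Python script; the robot and the scene stay as the last script left them, time stands still between calls to the robot, and variables do not carry over. Pictures are saved under pics/ and viewed, and the job is handed in when it is done.

```bash
ls; mkdir -p pics; python3 - <<'E'
from rig import *
import cv2,numpy as np
s=sense(); print(s['clock'],s['ee_pos'],s['finger_gap'],tip_extent)
for n in ["scene","side","wrist"]:
    c=capture(n); cv2.imwrite(f'pics/a_{n}.png',cv2.cvtColor(c['color'],cv2.COLOR_RGB2BGR))
    print(n,c['fov_y'],c['cx'],c['cy'],np.round(c['R'],3).tolist(),np.round(c['t'],3), np.round(-c['R'].T@c['t'],3))
E
```

```text
pics
0.0 [5.74733452e-01 6.04627423e-06 2.49830196e-01] 0.08533279722968914 0.019
scene 51.845341140656075 277.5175211391043 214.94639645138898 [[0.822, -0.569, 0.009], [-0.297, -0.441, -0.847], [0.486, 0.693, -0.532]] [-0.41   0.275  0.942] [-0.039 -0.765  0.738]
side 53.33833243254973 277.35171006209754 202.6862903861096 [[-0.921, -0.389, -0.003], [-0.211, 0.508, -0.835], [0.326, -0.769, -0.55]] [0.518 0.149 1.06 ] [0.162 0.941 0.709]
wrist 62.648051645344886 283.9273918947659 206.5608309056668 [[1.0, 0.0, -0.001], [0.001, -0.952, 0.305], [-0.001, -0.305, -0.952]] [-0.575 -0.04   0.381] [0.576 0.078 0.374]
```

View pics/a_scene.png

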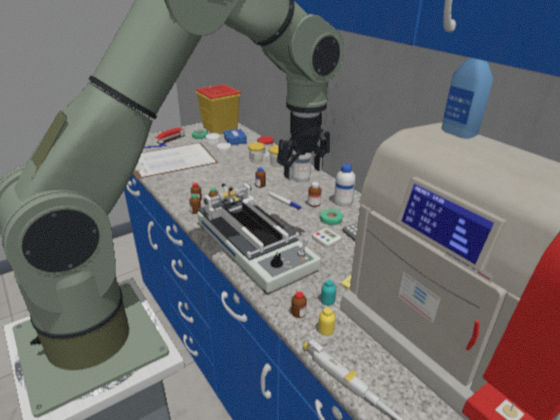

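View pics/a_side.png

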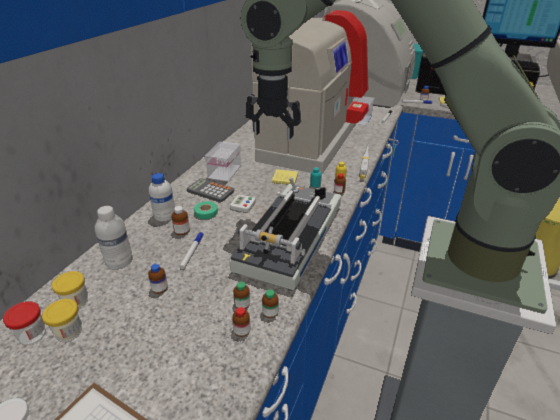

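View pics/a_wrist.png

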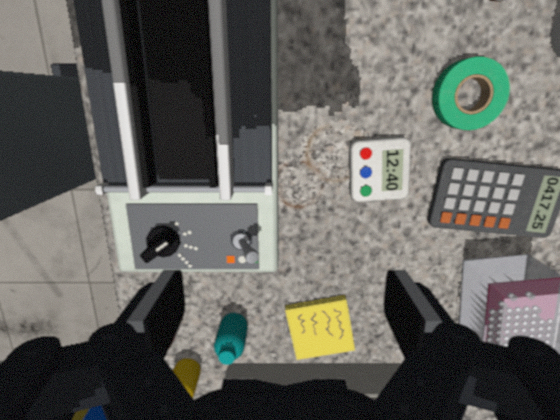

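```bash
python3 - <<'E'
import cv2,numpy as np
s=cv2.imread('pics/a_scene.png'); d=cv2.imread('pics/a_side.png'); w=cv2.imread('pics/a_wrist.png')
cv2.imwrite('pics/z1.png',cv2.resize(s[150:350,170:370],(800,600)[:1]*2 if 0 else (600,600),interpolation=cv2.INTER_CUBIC))
cv2.imwrite('pics/z2.png',cv2.resize(d[160:340,140:380],(800,600),interpolation=cv2.INTER_CUBIC))
cv2.imwrite('pics/z3.png',cv2.resize(w[0:280,60:433],(800,600),interpolation=cv2.INTER_CUBIC))
E
```

```text
(no output)
```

View pics/z1.png

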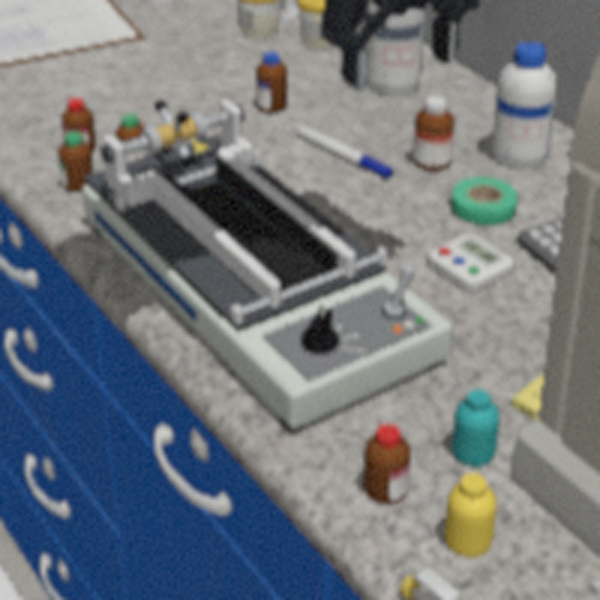

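View pics/z2.png

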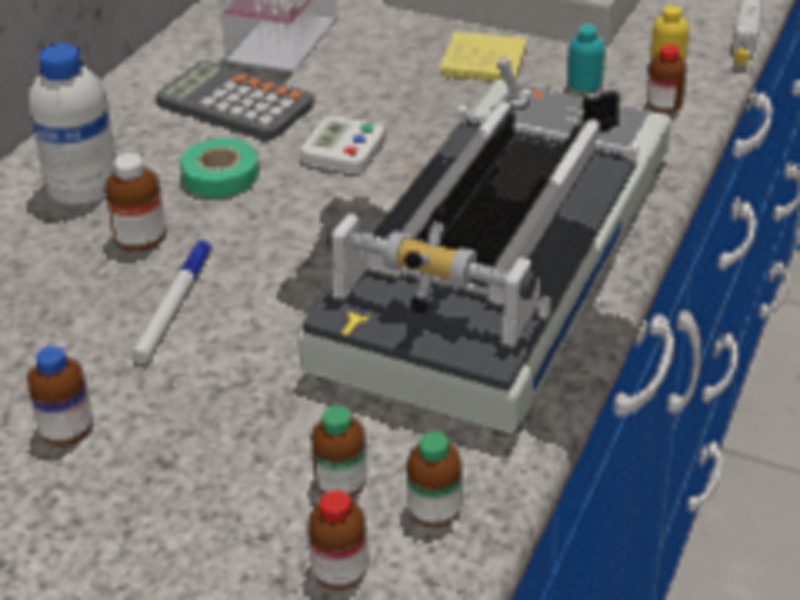

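View pics/z3.png

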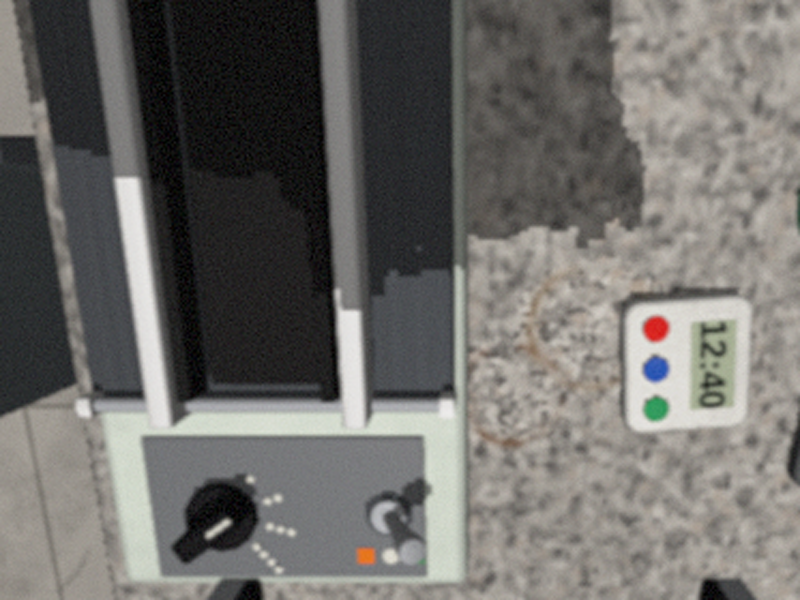

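```bash
cat > h.py <<'E'
from rig import *
import cv2,numpy as np
def save(c,n): cv2.imwrite(f'pics/{n}.png',cv2.cvtColor(c['color'],cv2.COLOR_RGB2BGR))
def ray(c,u,v):
    f=c['color'].shape[0]/2/np.tan(np.radians(c['fov_y'])/2)
    R=np.array(c['R']);t=np.array(c['t'])
    d=R.T@np.array([(u-c['cx'])/f,(v-c['cy'])/f,1]); return -R.T@t,d/np.linalg.norm(d)
def onz(c,u,v,z):
    o,d=ray(c,u,v); return o+d*(z-o[2])/d[2]
def proj(c,X):
    f=c['color'].shape[0]/2/np.tan(np.radians(c['fov_y'])/2)
    p=np.array(c['R'])@np.asarray(X,float)+np.array(c['t']); return np.array([c['cx']+f*p[0]/p[2],c['cy']+f*p[1]/p[2]])
def tri(o1,d1,o2,d2):
    A=np.stack([d1,-d2],1); s=np.linalg.lstsq(A,o2-o1,rcond=None)[0]
    a=o1+s[0]*d1;b=o2+s[1]*d2; return (a+b)/2,np.linalg.norm(a-b)
def caps(c,col,amin=6):
    h=cv2.cvtColor(c['color'],cv2.COLOR_RGB2HSV)
    H,S,V=[h[...,i].astype(int) for i in range(3)]
    m={'red':((H<6)|(H>172)),'green':(H>60)&(H<85),'blue':(H>105)&(H<125)}[col]&(S>140)&(V>70)
    n,l,st,ce=cv2.connectedComponentsWithStats(m.astype(np.uint8))
    return [(np.round(ce[i],1).tolist(),st[i].tolist()) for i in range(1,n) if st[i][4]>=amin]
def Rz(yaw,base=None):
    # tool down; tool y (jaw) direction at angle yaw+90 from world x => x axis at yaw
    c,s=np.cos(yaw),np.sin(yaw); return np.array([[c,s,0],[s,-c,0],[0,0,-1.]])
E
python3 - <<'E'
from h import *
cs={n:capture(n) for n in ["scene","side","wrist"]}
print(np.round(sense()['tool_rot'],3).tolist())
w=cs['wrist']
for p in [(120.6,270),(276.8,270),(126,203),(258,203),(134.6,269),(259,268)]: print(p,np.round(onz(w,*p,.05),3))
for n in ['scene','side']:
  for k in ['red','green','blue']:
    for ce,st in caps(cs[n],k): print(n,k,ce,st,np.round(onz(cs[n],*ce,.056),3))
E
```

```text
[[0.0, 1.0, -0.0], [1.0, -0.0, -0.0], [-0.0, -0.0, -1.0]]
(120.6, 270) [ 0.404 -0.096  0.05 ]
(276.8, 270) [ 0.568 -0.095  0.05 ]
(126, 203) [ 0.42  -0.022  0.05 ]
(258, 203) [ 0.55  -0.022  0.05 ]
(134.6, 269) [ 0.419 -0.094  0.05 ]
(259, 268) [ 0.549 -0.093  0.05 ]
scene red [217.8, 90.9] [197, 85, 43, 13, 325] [1.036 1.348 0.056]
scene red [168.8, 132.7] [157, 128, 24, 11, 109] [0.574 0.918 0.056]
scene red [265.5, 139.6] [258, 137, 15, 7, 81] [0.873 0.629 0.056]
scene red [194.9, 185.1] [193, 184, 5, 3, 14] [0.462 0.43  0.056]
scene red [527.1, 351.3] [462, 233, 98, 187, 9326] [ 0.705 -0.572  0.056]
scene red [299.0, 295.1] [295, 292, 9, 7, 46] [ 0.428 -0.188  0.056]
scene red [473.8, 335.2] [466, 321, 13, 29, 138] [ 0.654 -0.487  0.056]
scene green [198.7, 136.5] [196, 136, 7, 2, 11] [0.661 0.81  0.056]
scene green [323.9, 219.9] [321, 217, 7, 6, 15] [0.68  0.025 0.056]
scene green [334.2, 221.8] [329, 220, 12, 4, 22] [0.698 0.001 0.056]
scene blue [457.6, 26.8] [294, 0, 266, 76, 11997] [4.052 2.004 0.056]
scene blue [458.8, 104.2] [444, 86, 30, 39, 628] [1.947 0.478 0.056]
scen
[... 1628 characters left out ...]
-0.987  0.056]
side blue [424.2, 174.8] [380, 112, 95, 130, 7960] [ 0.184 -0.297  0.056]
side blue [392.3, 133.4] [390, 128, 5, 10, 20] [ 0.333 -0.578  0.056]
side blue [389.8, 142.0] [388, 141, 4, 4, 11] [ 0.328 -0.498  0.056]
side blue [385.4, 150.5] [382, 147, 8, 7, 28] [ 0.33  -0.422  0.056]
side blue [326.4, 314.6] [256, 156, 134, 264, 8282] [0.299 0.368 0.056]
side blue [157.3, 178.0] [152, 173, 12, 11, 109] [0.95  0.043 0.056]
side blue [167.5, 198.0] [164, 195, 8, 6, 22] [0.853 0.128 0.056]
side blue [158.2, 199.8] [157, 199, 3, 3, 6] [0.872 0.146 0.056]
side blue [198.6, 236.8] [195, 233, 8, 9, 35] [0.672 0.249 0.056]
side blue [154.8, 267.9] [151, 265, 8, 7, 44] [0.704 0.388 0.056]
```

```bash
python3 - <<'E'
from h import *
R=np.array([[0,1,0],[1,0,0],[0,0,-1.]])
move_to([.48,.10,.38],R); c=capture('wrist'); save(c,'b1'); np.save('b1.npy',c,allow_pickle=True)
print(sense()['clock'])
move_to([.46,.34,.27],R); c=capture('wrist'); save(c,'b2'); np.save('b2.npy',c,allow_pickle=True)
print(sense()['clock'])
E
```

```text
1.1333
2.2167
```

View pics/b1.png

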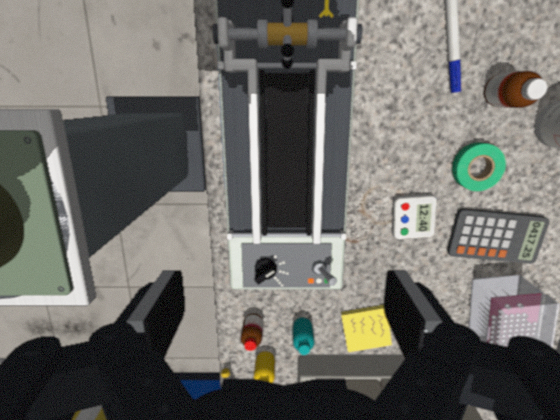

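View pics/b2.png

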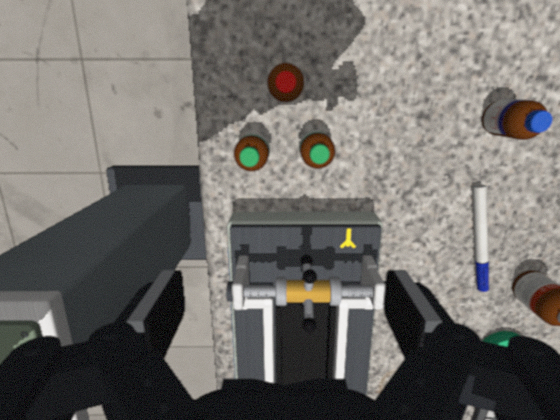

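```bash
python3 - <<'E'
from h import *
c1=np.load('b1.npy',allow_pickle=True).item();c2=np.load('b2.npy',allow_pickle=True).item()
a=cv2.imread('pics/b1.png'); b=cv2.imread('pics/b2.png')
cv2.imwrite('pics/z4.png',cv2.resize(a[220:300,215:355],None,fx=5.5,fy=5.5,interpolation=cv2.INTER_CUBIC))
cv2.imwrite('pics/z5.png',cv2.resize(b[190:340,215:395],None,fx=4,fy=4,interpolation=cv2.INTER_CUBIC))
for k in ['red','green']:
  for c in (c1,c2):
    for ce,st in caps(c,k,20): print(k,ce,st,np.round(onz(c,*ce,.062),4))
# dark platform edges / grey panel: print intensity transitions along rows in b1
g=cv2.cvtColor(c1['color'],cv2.COLOR_RGB2GRAY).astype(int)
for r in (150,180,210): print(r,[(i,g[r,i]) for i in range(225,355,1) if abs(g[r,i+1]-g[r,i-1])>50])
E
```

```text
red [500.7, 96.3] [499, 88, 6, 17, 31] [0.7447 0.1766 0.062 ]
red [404.9, 206.3] [402, 203, 7, 7, 37] [0.6431 0.0362 0.062 ]
red [250.0, 344.0] [244, 338, 13, 13, 119] [ 0.4285 -0.1863  0.062 ]
red [285.3, 81.7] [275, 71, 22, 23, 365] [0.4634 0.429  0.062 ]
red [535.4, 296.4] [531, 289, 10, 15, 43] [0.7394 0.2054 0.062 ]
green [477.4, 165.4] [453, 143, 52, 48, 1288] [0.7308 0.0916 0.062 ]
green [404.0, 231.2] [402, 229, 5, 5, 23] [6.457e-01 3.000e-04 6.200e-02]
green [319.1, 153.2] [311, 144, 18, 19, 265] [0.4959 0.364  0.062 ]
green [249.1, 156.1] [241, 147, 17, 19, 260] [0.4283 0.3614 0.062 ]
green [500.7, 338.4] [485, 332, 32, 15, 260] [0.7116 0.15   0.062 ]
150 [(225, np.int64(118)), (249, np.int64(123)), (250, np.int64(184)), (251, np.int64(234)), (257, np.int64(216)), (258, np.int64(157)), (259, np.int64(101)), (260, np.int64(64)), (314, np.int64(98)), (315, np.int64(156)), (316, np.int64(219)), (322, np.int64(227)), (323, np.int64(173)), (324, np.int64(112)), (348, np.int64(127))]
180 [(226, np.int64(138)), (227, np.int64(99)), (250, np.int64(120)), (251, np.int64(186)), (252, np.int64(229)), (257, np.int64(231)), (258, np.int64(185)), (259, np.int64(121)), (260, np.int64(74)), (313, np.int64(85)), (314, np.int64(142)), (315, np.int64(202)), (321, np.int64(226)), (322, np.int64(173)), (323, np.int64(108)), (346, np.int64(110))]
210 [(228, np.int64(112)), (251, np.int64(124)), (252, np.int64(187)), (258, np.int64(229)), (259, np.int64(177)), (260, np.int64(112)), (261, np.int64(65)), (312, np.int64(69)), (313, np.int64(124)), (314, np.int64(188)), (315, np.int64(232)), (320, np.int64(227)), (321, np.int64(170)), (322, np.int64(108)), (344, np.int64(103)), (345, np.int64(148))]
```

View pics/z4.png

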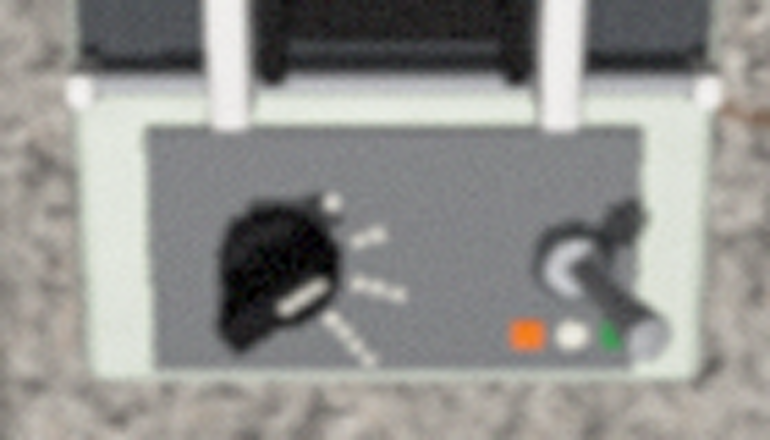

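View pics/z5.png

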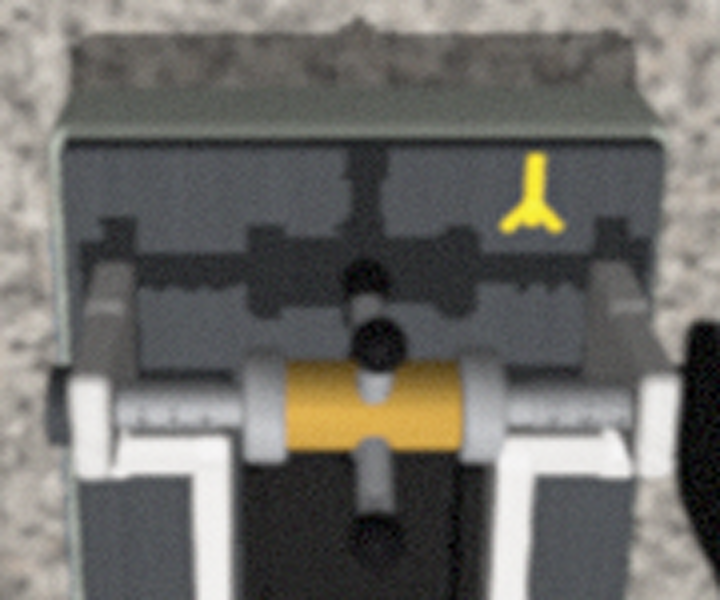

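```bash
python3 - <<'E'
from h import *
c1=np.load('b1.npy',allow_pickle=True).item();c2=np.load('b2.npy',allow_pickle=True).item()
print('mid',onz(c1,286.6,150,.084),onz(c1,286.5,210,.084))
z4=lambda x,y:(215+(x+.5)/5.5-.5,220+(y+.5)/5.5-.5)
z5=lambda x,y:(215+(x+.5)/4-.5,190+(y+.5)/4-.5)
for n,p,z in [('panTL',(148,127),.05),('panTR',(642,127),.05),('panBL',(157,370),.05),('panBR',(635,370),.05),('white1',(280,312),.078),('white2',(325,285),.078),('togbase',(570,268),.055),('tip',(648,338),.092),('dot1',(333,203),.05),('dot4end',(372,362),.05)]:
  print(n,np.round(onz(c1,*z4(*p),z),4))
for n,p,z in [('sleeveL',(285,405),.104),('sleeveR',(463,405),.104),('upperball',(380,345),.12),('TL',(65,140),.058),('TR',(660,140),.058),('lowerball',(375,540),.12)]:
  print(n,np.round(onz(c2,*z5(*p),z),4))
# ball on circle about axis
ys=(onz(c2,*z5(285,405),.104)[1])
for yc in (ys,.243):
 for p in [(380,345),(375,540),(367,280)]:
  o,d=ray(c2,*z5(*p)); 
  al=np.linspace(-np.pi,np.pi,721); best=[]
  pr=[proj(c2,[.486,yc-.0315*np.sin(a),.104+.0315*np.cos(a)])[1]-z5(*p)[1] for a in al]
  print(yc,p,[round(al[i],2) for i in range(720) if pr[i]*pr[i+1]<=0])
E
```

```text
mid [0.48415718 0.11487158 0.084     ] [0.48415432 0.0382816  0.084     ]
panTL [ 0.4202 -0.0221  0.05  ]
panTR [ 0.5484 -0.0221  0.05  ]
panBL [ 0.4199 -0.0936  0.05  ]
panBR [ 0.5494 -0.0937  0.05  ]
white1 [ 0.4553 -0.0604  0.078 ]
white2 [ 0.4667 -0.0528  0.078 ]
togbase [ 0.5304 -0.0602  0.055 ]
tip [ 0.5459 -0.0597  0.092 ]
dot1 [ 0.4681 -0.0438  0.05  ]
dot4end [ 0.4782 -0.0912  0.05  ]
sleeveL [0.4636 0.2387 0.104 ]
sleeveR [0.5063 0.2386 0.104 ]
upperball [0.4847 0.2637 0.12  ]
TL [0.4066 0.2892 0.058 ]
TR [0.5615 0.2889 0.058 ]
lowerball [0.4846 0.2123 0.12  ]
0.23865478354827166 (380, 345) [np.float64(-0.98), np.float64(3.09)]
0.23865478354827166 (375, 540) [np.float64(0.7), np.float64(1.16)]
0.23865478354827166 (367, 280) [np.float64(-2.39), np.float64(-1.68)]
0.243 (380, 345) [np.float64(-0.85), np.float64(2.96)]
0.243 (375, 540) []
0.243 (367, 280) [np.float64(-2.65), np.float64(-1.42)]
```

```bash
cat >> h.py <<'E'
X0,Y0=.4845,.104
RX=np.array([[0,1,0],[1,0,0],[0,0,-1.]])   # jaws along world x
E
python3 - <<'E'
from h import *
tx,ty=X0+.048,Y0-.1645
set_gripper(.056)
move_to([tx,ty,.20],RX); c=capture('wrist'); save(c,'c1'); np.save('c1.npy',c,allow_pickle=True)
line_to([tx,ty,.090],rate=.12)
set_gripper(.0145)
print(sense()['finger_gap'],sense()['ft_force'],sense()['clock'])
pause(.1)
set_gripper(.05); line_to([tx,ty,.20],rate=.25)
c=capture('wrist'); save(c,'c2'); np.save('c2.npy',c,allow_pickle=True)
print(sense()['clock'])
E
python3 - <<'E'
import cv2,numpy as np
a=cv2.imread('pics/c1.png');b=cv2.imread('pics/c2.png')
cv2.imwrite('pics/c12.png',np.vstack([cv2.resize(i[170:420,30:530],(600,300)) for i in (a,b)]))
E
```

```text
0.01451440408250498 [ 0.70951304  0.13537635 -0.16192323] 5.7417
6.9167
```

View pics/c12.png

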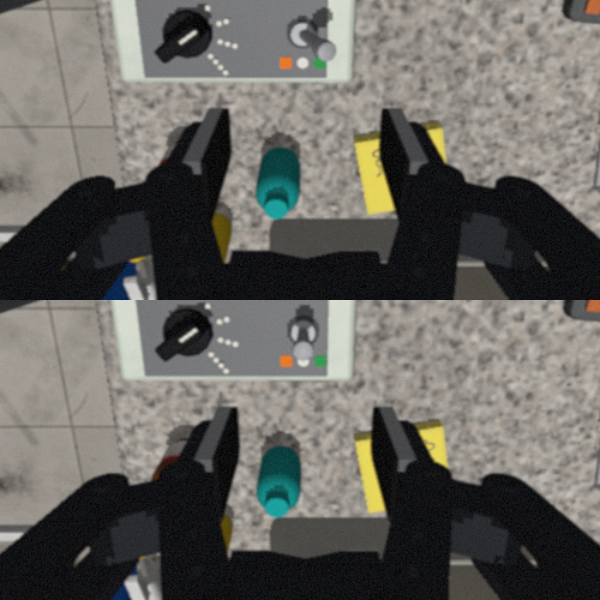

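```bash
cat >> h.py <<'E'
RY=np.array([[1,0,0],[0,-1,0],[0,0,-1.]])
VIEW=[.46,.34,.27]
def look(col,exp,view=VIEW,tol=.08,name=None):
    move_to(view,RX); c=capture('wrist')
    if name: save(c,name)
    best=[(np.linalg.norm(onz(c,*ce,.062)[:2]-np.array(exp)),onz(c,*ce,.062)[:2],st) for ce,st in caps(c,col,60)]
    best.sort(key=lambda b:b[0])
    for b in best: print(col,np.round(b[1],4),b[2])
    return best[0][1] if best and best[0][0]<tol else None
def pick(p,R,gz=.046,op=.056):
    set_gripper(op)
    move_to([p[0],p[1],.16],R); line_to([p[0],p[1],gz],rate=.15)
    set_gripper(.02); g=sense()['finger_gap']; print('gap',round(g,4)); 
    line_to([p[0],p[1],.235],rate=.3)
    return g
def place(dy,gz=.046):
    x,y=X0,Y0+dy
    move_to([x,y,.235],RX); line_to([x,y,.058+gz+.012],rate=.2)
    h=line_to([x,y,.058+gz-.001],rate=.04,force_limit=2.5)
    print('place',h,sense()['ee_pos'],'gap',round(sense()['finger_gap'],4))
    set_gripper(.056); line_to([x,y,.22],rate=.3)
    print('clock',sense()['clock'])
E
python3 - <<'E'
from h import *
p=look('red',(.463,.429),name='d1'); print(p)
g=pick(p,RX)
c=capture('wrist'); save(c,'d2'); c=capture('side'); save(c,'d2s')
print(sense()['clock'])
E
python3 - <<'E'
import cv2,numpy as np
a=cv2.imread('pics/d2.png');b=cv2.imread('pics/d2s.png')
cv2.imwrite('pics/d2x.png',np.hstack([cv2.resize(i,(400,300)) for i in (a,b)]))
E
```

```text
red [0.4636 0.429 ] [276, 71, 21, 23, 371]
red [0.7402 0.2041] [531, 290, 15, 22, 60]
[0.46355431 0.42904688]
gap 0.0342
11.4583
```

View pics/d2x.png

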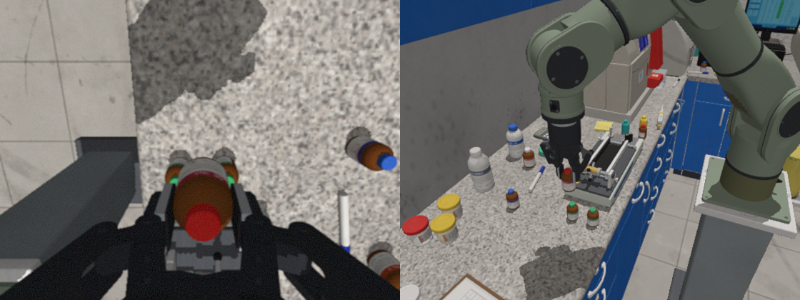

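The bottle is held upright at (200,200) in the left half; both greens are still standing. Place it.

```bash
python3 - <<'E'
from h import *
place(-.0675)
c=capture('wrist'); save(c,'e1')
p=look('green',(.496,.364),name='e2'); print(p, inverse_kinematics([p[0],p[1],.046],RY))
E
```

```text
place True [0.484752   0.03657367 0.10451568] gap 0.0342
clock 14.8667
green [0.4958 0.3641] [311, 144, 18, 19, 265]
green [0.4283 0.3613] [241, 147, 18, 19, 269]
green [0.7313 0.1401] [495, 332, 40, 37, 607]
[0.49581723 0.36407908] [-0.83714759  1.07441484  0.33002549  1.50196844 -0.49148755  0.6482594
 -1.84291279]
```

View pics/e1.png

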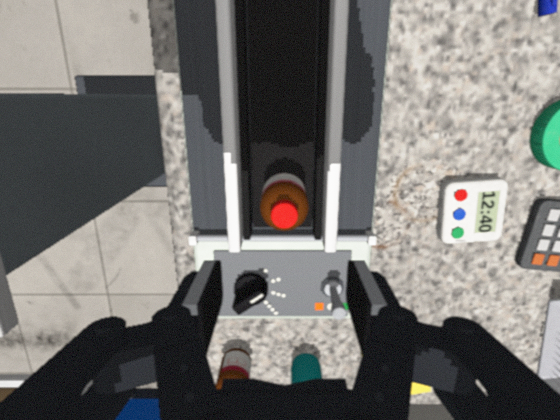

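View pics/e2.png

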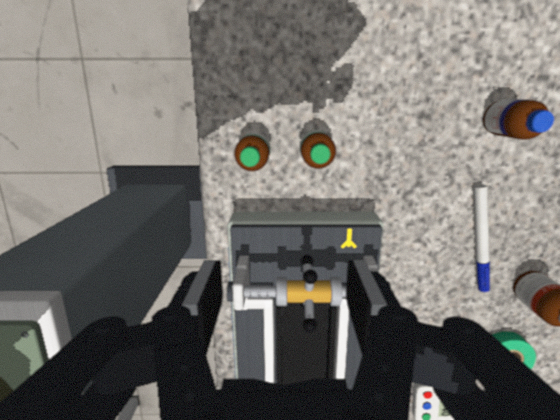

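```bash
python3 - <<'E'
from h import *
R2=np.diag([-1.,1,-1])
print(np.round(sense()['joint_pos'],2))
for R in (RY,R2):
  for z in(.046,.16): print(np.round(inverse_kinematics([.4958,.3641,z],R),2))
for a in (.5,-.5,.8,-.8):
  c,s=np.cos(a),np.sin(a); R=np.array([[c,-s,0],[s,c,0],[0,0,1]])@RX; print(a,np.round(inverse_kinematics([.4958,.3641,.046],R),2))
E
```

```text
[-0.69  0.68  0.    1.47 -0.    1.   -0.69]
[-0.84  1.07  0.33  1.5  -0.49  0.65 -1.84]
[-0.87  0.92  0.41  1.44 -0.43  0.87 -1.9 ]
[-0.52  1.06 -0.35  1.49  0.49  0.68  0.48]
[-0.49  0.9  -0.42  1.43  0.42  0.9   0.54]
0.5 [-0.64  1.04 -0.09  1.49  0.14  0.61 -0.3 ]
-0.5 [-0.73  1.05  0.08  1.5  -0.13  0.6  -1.08]
0.8 [-0.62  1.04 -0.15  1.49  0.22  0.62 -0.07]
-0.8 [-0.75  1.05  0.14  1.5  -0.21  0.61 -1.31]
```

```bash
python3 - <<'E'
from h import *
R2=np.diag([-1.,1,-1])
g=pick((.4957,.3640),R2)
if g>.03: place(-.0225)
p=look('green',(.4283,.361),name='f2'); print(p)
E
```

```text
gap 0.0347
place True [0.48469801 0.08159045 0.10450322] gap 0.0345
clock 22.5833
green [0.4285 0.3614] [241, 147, 18, 19, 269]
green [0.7311 0.1402] [494, 332, 41, 37, 618]
[0.42848756 0.36142092]
```

View pics/f2.png

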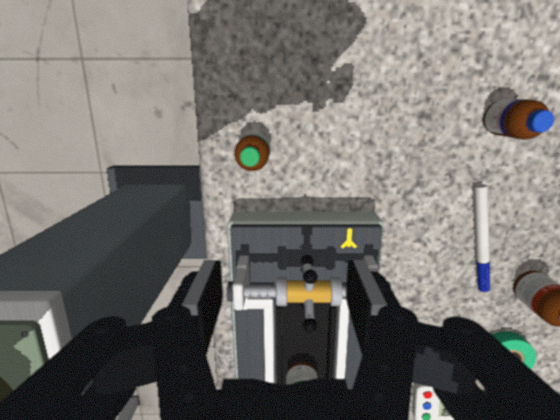

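```bash
python3 - <<'E'
from h import *
g=pick((.4284,.3614),RX)
if g>.03: place(.0225)
p=look('red',(.4285,-.187),view=[.46,-.02,.33],name='g2'); print(p,sense()['clock'])
c=capture('wrist')
np.save('g2.npy',c,allow_pickle=True)
E
```

```text
gap 0.0343
place True [0.4844725  0.12723042 0.11345158] gap 0.0341
clock 29.1917
red [ 0.4282 -0.187 ] [251, 288, 16, 15, 180]
red [0.4895 0.0328] [301, 111, 20, 21, 339]
red [0.6392 0.026 ] [441, 124, 9, 8, 60]
[ 0.42823328 -0.18696131] 30.0083
```

View pics/g2.png

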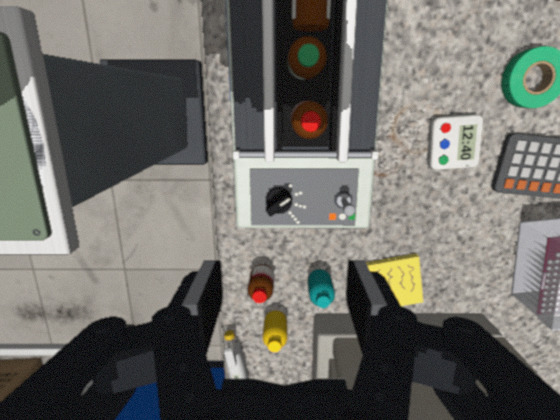

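```bash
python3 - <<'E'
from h import *
move_to([.4845,.10,.33],RX); c=capture('wrist'); save(c,'g3'); np.save('g3.npy',c,allow_pickle=True)
c=capture('side'); save(c,'g3s'); print(sense()['clock'])
E
python3 - <<'E'
import cv2,numpy as np
a=cv2.imread('pics/g3.png');b=cv2.imread('pics/g3s.png')
cv2.imwrite('pics/g3x.png',np.hstack([cv2.resize(a[0:270,180:420],(400,450)),cv2.resize(b[150:330,200:360],(400,450))]))
E
```

```text
30.7167
```

View pics/g3x.png

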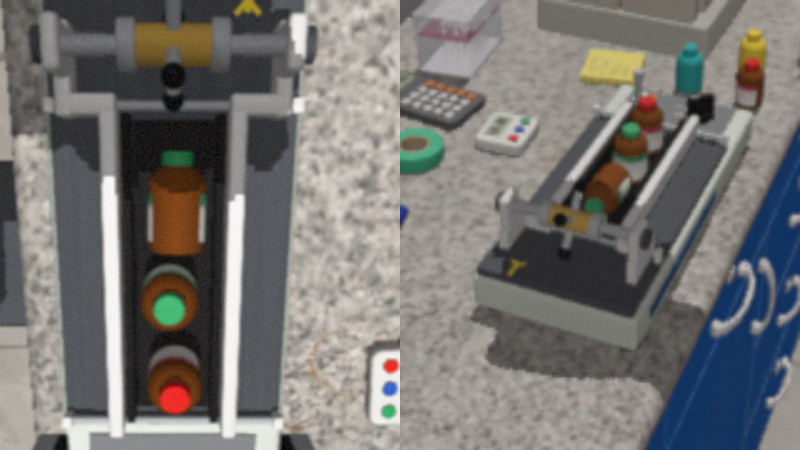

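```bash
python3 - <<'E'
from h import *
c=np.load('g3.npy',allow_pickle=True).item()
for k in('green','red'):
  for ce,st in caps(c,k,40): print(k,ce,st,np.round(onz(c,*ce,.120),4),np.round(onz(c,*ce,.076),4))
zz=lambda x,y:(180+x*.6,y*.6)
print('cap end',onz(c,*zz(178,152),.076),'cap/body',onz(c,*zz(178,168),.076),'under',onz(c,*zz(177,252),.082),'L',onz(c,*zz(148,220),.076),'R',onz(c,*zz(205,220),.076))
print('neigh Cbody back top', onz(c,*zz(170,268),.113))
E
python3 - <<'E'
import cv2
a=cv2.imread('pics/g3.png'); cv2.imwrite('pics/g3z.png',cv2.resize(a[50:260,220:350],None,fx=2.8,fy=2.8,interpolation=cv2.INTER_CUBIC))
E
```

```text
green [285.9, 94.5] [278, 91, 17, 8, 130] [0.4864 0.1804 0.12  ] [0.4866 0.1806 0.076 ]
green [494.1, 174.6] [467, 150, 58, 52, 1617] [0.6916 0.1059 0.12  ] [0.7189 0.0963 0.076 ]
green [281.1, 184.7] [273, 176, 17, 18, 252] [0.482  0.0951 0.12  ] [0.4816 0.0841 0.076 ]
red [414.4, 219.1] [411, 216, 8, 7, 46] [0.6187 0.0592 0.12  ] [0.6363 0.0434 0.076 ]
red [284.4, 238.5] [276, 228, 18, 21, 290] [0.4854 0.0373 0.12  ] [0.4854 0.0186 0.076 ]
red [243.4, 368.9] [237, 362, 14, 15, 149] [ 0.4369 -0.1314  0.12  ] [ 0.4305 -0.1724  0.076 ]
cap end [0.48749655 0.1838861  0.076     ] cap/body [0.48754195 0.17436578 0.076     ] under [0.48710526 0.12264746 0.082     ] L [0.46836361 0.14228332 0.076     ] R [0.5050902  0.14237065 0.076     ]
neigh Cbody back top [0.48280568 0.11782158 0.113     ]
```

View pics/g3z.png

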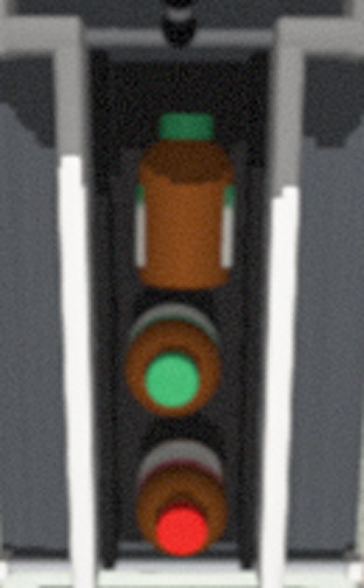

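```bash
cat >> h.py <<'E'
def Rtilt(a,th):
    # jaws horizontal perpendicular to a; th=0 down, th=90deg pointing along a ; tool x toward a/up
    a=np.array([a[0],a[1],0.])/np.hypot(*a); Z=np.array([0,0,1.])
    z=np.sin(th)*a-np.cos(th)*Z; x=np.cos(th)*a+np.sin(th)*Z; y=np.cross(z,x)
    return np.stack([x,y,z],1)
def Rend(a):  # jaws along a, tool down, y_t=a
    a=np.array([a[0],a[1],0.])/np.hypot(*a); z=np.array([0,0,-1.]); return np.stack([np.cross(a,z),a,z],1)
E
python3 - <<'E'
from h import *
d=np.radians
f=lambda q: None if q is None else np.round(q,2).tolist()
for P in [(.46,.40),(.50,.40),(.42,.40),(.45,.45)]:
  for ang in (-60,-30,0,20,42,70,90):
    a=(np.cos(d(ang)),np.sin(d(ang)))
    r=[f(inverse_kinematics([*P,.027],Rend(a))),f(inverse_kinematics([*P,.026],Rtilt(a,d(-30)))),f(inverse_kinematics([*P,.05],Rtilt(a,d(60))))]
    print(P,ang,[x is not None for x in r], r[1:] )
E
```

```text
(0.46, 0.4) -60 [True, True, True] [[-0.62, 1.14, 0.19, 1.56, -1.1, 0.8, -2.22], [-0.89, 1.44, -0.69, 1.04, 1.32, 1.9, 1.96]]
(0.46, 0.4) -30 [True, True, True] [[-0.65, 1.22, 0.23, 1.25, -0.76, 1.12, -2.13], [-1.68, 1.7, 1.32, 1.61, -0.74, 0.58, -2.77]]
(0.46, 0.4) 0 [True, True, True] [[-0.7, 1.3, 0.22, 0.97, -0.51, 1.38, -1.94], [-1.02, 1.25, -0.25, 2.04, 2.03, 1.32, 1.55]]
(0.46, 0.4) 20 [True, True, True] [[-0.74, 1.34, 0.19, 0.84, -0.33, 1.49, -1.76], [-0.76, 1.32, -0.47, 2.26, 2.47, 1.63, 1.71]]
(0.46, 0.4) 42 [True, True, True] [[-0.8, 1.35, 0.15, 0.79, -0.14, 1.54, -1.53], [-0.3, 1.49, -0.91, 2.34, 2.92, 1.63, 2.48]]
(0.46, 0.4) 70 [True, True, True] [[-0.88, 1.32, 0.09, 0.88, 0.1, 1.43, -1.22], [0.15, 1.7, -1.35, 2.17, 2.78, 0.88, -2.82]]
(0.46, 0.4) 90 [True, True, True] [[-0.93, 1.26, 0.04, 1.04, 0.29, 1.27, -1.05], [0.23, 1.65, -1.34, 1.92, 2.09, 0.36, -1.98]]
(0.5, 0.4) -60 [True, True, True] [[-0.61, 1.18, 0.24, 1.42, -1.05, 0.91, -2.31], [-0.86, 1.46, -0.69, 0.93, 1.39, 1.91, 2.08]]
(0.5, 0.4) -30 [True, True, True] [[-0.62, 1.27, 0.26, 1.08, -0.74, 1.23, -2.19], [-1.
[... 1706 characters left out ...]
78, 1.14, -2.22], [-1.03, 1.32, -0.47, 1.42, 1.46, 1.54, 1.95]]
(0.45, 0.45) 0 [True, True, True] [[-0.75, 1.34, 0.22, 0.84, -0.52, 1.44, -2.03], [-1.32, 1.25, 0.19, 1.91, 1.93, 0.88, 1.48]]
(0.45, 0.45) 20 [True, True, True] [[-0.79, 1.39, 0.19, 0.67, -0.36, 1.6, -1.85], [-0.85, 1.29, -0.47, 2.14, 2.39, 1.53, 1.76]]
(0.45, 0.45) 42 [True, True, True] [[-0.84, 1.42, 0.14, 0.57, -0.17, 1.68, -1.6], [-0.41, 1.46, -0.91, 2.25, 2.85, 1.6, 2.44]]
(0.45, 0.45) 70 [True, True, True] [[-0.93, 1.39, 0.09, 0.66, 0.08, 1.59, -1.26], [-0.11, 1.44, -0.91, 2.13, 3.2, 0.88, 2.73]]
(0.45, 0.45) 90 [True, True, True] [[-0.98, 1.33, 0.04, 0.84, 0.25, 1.42, -1.06], [0.12, 1.65, -1.34, 1.89, 2.24, 0.39, -2.17]]
```

```bash
python3 - <<'E'
from h import *
d=np.radians
for P in [(.46,.40),(.43,.36),(.52,.42)]:
  for ang in range(-180,180,20):
    a=(np.cos(d(ang)),np.sin(d(ang)))
    for s in (-30,-45):
      q1=inverse_kinematics([*P,.026],Rtilt(a,d(s)));q2=inverse_kinematics([*P,.05],Rtilt(a,d(s+90)))
      if q1 is None or q2 is None: continue
      df=np.abs(np.array(q1)-q2); 
      if df.max()<1.9: print(P,ang,s,round(df.max(),2),np.round(q1,2).tolist(),np.round(q2,2).tolist())
E
```

```text
(0.46, 0.4) -100 -45 1.44 [0.11, 1.58, -1.35, 2.0, 2.21, 0.72, 0.77] [-0.8, 1.47, -0.62, 0.56, 0.86, 1.98, 1.84]
(0.46, 0.4) -40 -45 1.21 [-0.54, 1.29, 0.22, 1.23, -0.97, 1.27, -2.1] [-1.56, 1.64, 1.42, 1.52, -0.98, 0.9, -2.59]
(0.46, 0.4) -20 -30 1.17 [-0.66, 1.25, 0.23, 1.15, -0.67, 1.21, -2.08] [-1.72, 1.77, 1.4, 1.77, -1.28, 0.47, -2.18]
(0.46, 0.4) -20 -45 1.13 [-0.59, 1.38, 0.25, 0.92, -0.78, 1.54, -2.08] [-1.6, 1.51, 1.18, 1.79, -1.29, 0.41, -1.96]
(0.46, 0.4) 100 -30 1.55 [-0.95, 1.24, 0.02, 1.13, 0.38, 1.18, -0.98] [0.13, 1.45, -0.99, 1.77, -0.5, 0.14, 0.57]
(0.46, 0.4) 100 -45 1.38 [-1.04, 1.38, 0.12, 0.88, 0.4, 1.49, -0.96] [-0.04, 1.25, -0.79, 1.78, -0.34, 0.11, 0.21]
(0.46, 0.4) 120 -30 1.42 [-1.01, 1.18, 0.06, 1.33, 0.52, 0.94, -0.83] [-0.02, 1.38, -0.74, 1.45, -0.44, 0.72, 0.59]
(0.46, 0.4) 120 -45 1.23 [-1.13, 1.3, 0.17, 1.2, 0.55, 1.16, -0.88] [-0.12, 1.25, -0.67, 1.52, -0.27, 0.59, 0.35]
(0.46, 0.4) 140 -30 1.26 [-1.09, 1.14, 0.18, 1.54, 0.63, 0.64, -0.68] [-0.16, 1.43, -0.67, 1.08, -0.28, 1.22, 0.58]
(0.46, 0.4) 140 -45 1.35 [-1.25, 1.25, 0.32, 1.5, 0.69, 0.76, -0.
[... 2242 characters left out ...]
5, 0.55]
(0.52, 0.42) 100 -45 1.42 [-0.97, 1.52, 0.13, 0.46, 0.42, 1.73, -0.8] [-0.09, 1.26, -0.73, 1.55, -0.29, 0.31, 0.14]
(0.52, 0.42) 120 -30 1.23 [-0.93, 1.25, 0.01, 1.08, 0.53, 1.1, -0.72] [-0.09, 1.42, -0.7, 1.17, -0.41, 0.93, 0.51]
(0.52, 0.42) 120 -45 1.07 [-1.05, 1.37, 0.14, 0.93, 0.57, 1.3, -0.76] [-0.17, 1.29, -0.62, 1.25, -0.26, 0.79, 0.32]
(0.52, 0.42) 140 -30 1.1 [-0.97, 1.19, 0.06, 1.32, 0.68, 0.8, -0.6] [-0.24, 1.52, -0.65, 0.68, -0.28, 1.49, 0.51]
(0.52, 0.42) 140 -45 1.2 [-1.14, 1.28, 0.24, 1.29, 0.73, 0.89, -0.73] [-0.28, 1.37, -0.54, 0.89, -0.2, 1.26, 0.47]
(0.52, 0.42) 160 -45 1.39 [-1.27, 1.27, 0.51, 1.59, 0.92, 0.38, -0.78] [-0.41, 1.51, -0.59, 0.4, -0.03, 1.76, 0.61]
```

```bash
python3 - <<'E'
from h import *
set_gripper(.056)
move_to([.4835,.095,.2],RX); line_to([.4835,.095,.106],rate=.15); set_gripper(.02); print(sense()['finger_gap'])
line_to([.4835,.095,.111],rate=.08); line_to([X0,.077,.111],rate=.08)
print(line_to([X0,.077,.104],rate=.03,force_limit=2.5),sense()['ee_pos'])
set_gripper(.056); line_to([X0,.077,.2],rate=.3)
move_to([X0,.10,.33],RX); c=capture('wrist'); save(c,'h1'); np.save('h1.npy',c,allow_pickle=True)
for k in('green','red'):
  for ce,st in caps(c,k,40): print(k,ce,np.round(onz(c,*ce,.120),4),np.round(onz(c,*ce,.076),4))
print(sense()['clock'])
a=cv2.imread('pics/h1.png'); cv2.imwrite('pics/h1z.png',cv2.resize(a[50:260,220:350],None,fx=2.8,fy=2.8,interpolation=cv2.INTER_CUBIC))
E
```

```text
0.03416618539568075
True [0.48460806 0.07740221 0.1064461 ]
green [286.1, 93.5] [0.4868 0.1803 0.12  ] [0.487  0.1806 0.076 ]
green [494.4, 173.4] [0.6917 0.1057 0.12  ] [0.7189 0.0961 0.076 ]
green [284.1, 200.9] [0.485  0.0773 0.12  ] [0.485 0.064 0.076]
red [414.5, 218.1] [0.6186 0.059  0.12  ] [0.6362 0.0433 0.076 ]
red [284.4, 237.5] [0.4853 0.0374 0.12  ] [0.4853 0.0188 0.076 ]
red [243.9, 368.6] [ 0.4371 -0.1318  0.12  ] [ 0.4307 -0.1727  0.076 ]
34.925
```

View pics/h1z.png

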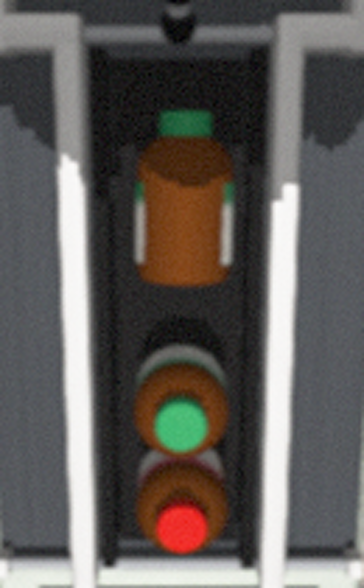

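```bash
python3 - <<'E'
from h import *
R2=Rend((0,1))
set_gripper(.074)
P=(.487,.151)
move_to([*P,.24],R2); print(line_to([*P,.12],rate=.15,force_limit=6)); print(line_to([*P,.084],rate=.06,force_limit=4),sense()['ee_pos'])
set_gripper(.04); print(sense()['finger_gap'],sense()['ft_force'],sense()['clock'])
line_to([*P,.15],rate=.12); line_to([*P,.24],rate=.25)
c=capture('wrist'); save(c,'i1'); c=capture('side'); save(c,'i1s')
print(sense()['finger_gap'],sense()['clock'])
a=cv2.imread('pics/i1.png');b=cv2.imread('pics/i1s.png')
cv2.imwrite('pics/i1x.png',np.hstack([cv2.resize(a,(400,300)),cv2.resize(b[100:300,180:446],(400,300))]))
E
```

```text
False
True [0.48713168 0.14949557 0.0971172 ]
0.05299897260112335 [-0.98337026  0.99409926 34.59511547] 38.025
0.05270789347044877 39.2167
```

View pics/i1x.png

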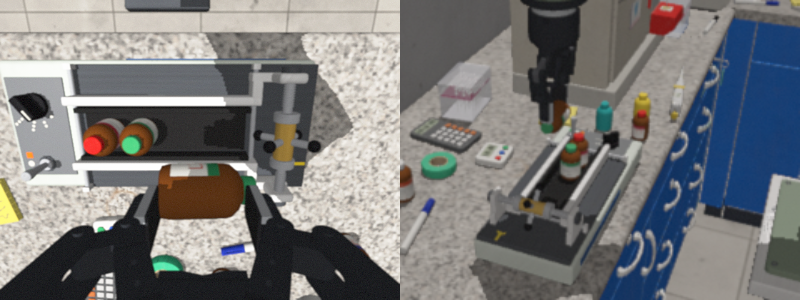

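```bash
python3 - <<'E'
from h import *
d=np.radians; a=(np.cos(d(130)),np.sin(d(130))); R=Rend(a)
P=(.46,.40)
move_to([*P,.20],R); line_to([*P,.055],rate=.15)
print(line_to([*P,.028],rate=.03,force_limit=2.5),sense()['ee_pos'],sense()['ft_force'])
set_gripper(.074)
c=capture('wrist'); save(c,'j0')
line_to([*P,.16],rate=.2)
c=capture('wrist'); save(c,'j1'); np.save('j1.npy',c,allow_pickle=True)
print(sense()['clock'])
E
```

```text
True [0.46016774 0.40009179 0.04214873] [ 0.08323691 -1.63941649  7.42791956]
43.0417
```

View pics/j1.png

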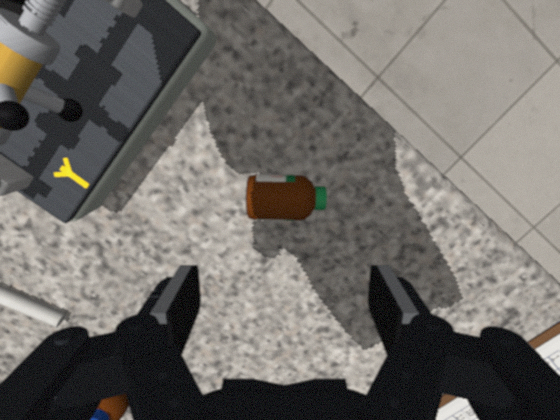

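```bash
cat > lie.py <<'E'
from h import *
def lying(c,roi):
    x0,y0,x1,y1=roi
    h=cv2.cvtColor(c['color'],cv2.COLOR_RGB2HSV)[y0:y1,x0:x1].astype(int)
    br=((h[...,0]<14)&(h[...,1]>150)&(h[...,2]>40)).astype(np.uint8)
    gr=((h[...,0]>60)&(h[...,0]<85)&(h[...,1]>140)).astype(np.uint8)
    n,l,st,ce=cv2.connectedComponentsWithStats(br); i=1+np.argmax(st[1:,4])
    pts=np.argwhere(l==i)[:,::-1].astype(np.float32)
    r=cv2.minAreaRect(pts); bx=cv2.boxPoints(r)+[x0,y0]
    n,l,st,cg=cv2.connectedComponentsWithStats(gr); j=1+np.argmax(st[1:,4])
    return bx,cg[j]+[x0,y0],ce[i]+[x0,y0]
E
python3 - <<'E'
from lie import *
c=capture('wrist'); save(c,'j2')
bx,cap,bc=lying(c,(200,150,360,240)); print(bx,cap,bc)
print('cap',onz(c,*cap,.018),'body c',onz(c,*bc,.02)); print([np.round(onz(c,*b,.018),4).tolist() for b in bx]); print(sense()['clock'])
E
```

```text
[[247. 177.]
 [314. 177.]
 [314. 219.]
 [247. 219.]] [320.31111111 198.08888889] [279.03956835 199.12589928]
cap [0.44119781 0.42131631 0.018     ] body c [0.46259843 0.39625901 0.02      ]
[[0.4653, 0.3658, 0.018], [0.4316, 0.406, 0.018], [0.4577, 0.4292, 0.018], [0.4928, 0.3874, 0.018]]
43.0917
```

```bash
python3 - <<'E'
from h import *
d=np.radians; A=np.array([np.cos(d(130)),np.sin(d(130)),0]); Z=np.array([0,0,1.])
P=np.array([.4597,.3996,.028]); R1=Rtilt(A[:2],d(-35)); R3=Rtilt(A[:2],d(55))
pre=P-R1[:,2]*.08
set_gripper(.056)
move_to(pre,R1); print(line_to(P,rate=.1,force_limit=8),sense()['ee_pos'])
set_gripper(.02); print('gap',sense()['finger_gap'],sense()['ft_force'])
up=P+[0,0,.12]; line_to(up,rate=.2)
print(np.round(sense()['joint_pos'],2)); print(np.round(inverse_kinematics(up,R3),2))
c=capture('side'); save(c,'k1')
for th in (-5,25,55):
    R=Rtilt(A[:2],d(th))
    try: line_to(up,R)
    except Unreachable as e: print('unr',th,e); break
print(np.round(sense()['joint_pos'],2),sense()['finger_gap'],sense()['clock'])
c=capture('side'); save(c,'k2')
a=cv2.imread('pics/k1.png');b=cv2.imread('pics/k2.png')
cv2.imwrite('pics/k12.png',np.hstack([cv2.resize(a[150:420,130:490],(400,300)),cv2.resize(b[150:420,130:490],(400,300))]))
E
```

```text
False [0.45961138 0.40012052 0.02840336]
gap 0.033865158414558505 [-2.4863909   1.72806152  6.31793734]
[-1.11  1.    0.17  1.41  0.52  1.01 -0.64]
[-0.05  1.24 -0.86  1.34 -0.16  0.97  0.3 ]
[-0.05  1.24 -0.87  1.34 -0.16  0.96  0.29] 0.03372481255867119 49.1667
```

View pics/k12.png

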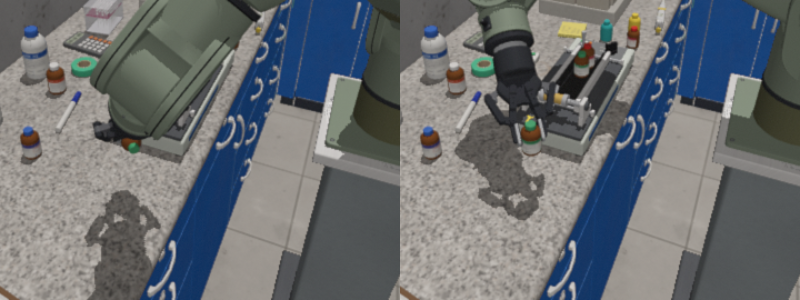

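```bash
python3 - <<'E'
from h import *
d=np.radians; A=np.array([np.cos(d(130)),np.sin(d(130)),0])
R3=Rtilt(A[:2],d(55)); up=sense()['ee_pos']
tgt=np.array([.46,.465,.0])
line_to([*tgt[:2],.12],rate=.2)
print(line_to([*tgt[:2],.045],rate=.15,force_limit=8))
print(line_to([*tgt[:2],.026],rate=.02,force_limit=2.5),sense()['ee_pos'])
set_gripper(.06)
p=np.array(sense()['ee_pos']); line_to(p-R3[:,2]*.09,rate=.15)
print(sense()['clock'])
c=capture('side'); save(c,'l1')
p=look('green',(.454,.472),view=[.45,.38,.27],name='l2'); print(p,sense()['clock'])
E
```

```text
False
True [0.45989584 0.46510728 0.02996194]
52.225
green [0.454  0.4729] [280, 68, 18, 21, 295]
[0.45401129 0.47293092] 53.4417
```

View pics/l2.png

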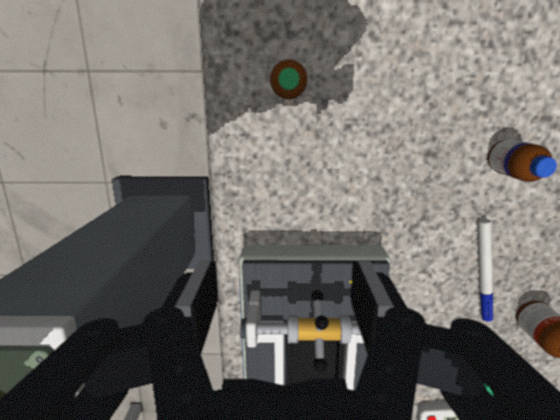

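```bash
cat >> h.py <<'E'
def place(dy,gz=.046):
    x,y=X0,Y0+dy
    move_to([x,y,.235],RX); line_to([x,y,.058+gz+.012],rate=.2); pause(.1)
    h=line_to([x,y,.058+gz-.001],rate=.04,force_limit=2.5)
    z=sense()['ee_pos'][2]; print('place',h,sense()['ee_pos'],'gap',round(sense()['finger_gap'],4))
    if z>.058+gz+.004:
        print('TOO HIGH, not released'); line_to([x,y,.22]); return False
    set_gripper(.056); line_to([x,y,.22],rate=.3)
    print('clock',sense()['clock']); return True
E
python3 - <<'E'
from h import *
g=pick((.454,.4725),RX)
if g>.03: print(place(.0225))
move_to([.46,-.02,.33],RX); c=capture('wrist'); save(c,'m1')
for k in('green','red'):
  for ce,st in caps(c,k,40): print(k,ce,np.round(onz(c,*ce,.120),4),np.round(onz(c,*ce,.062),4))
print(sense()['clock'])
E
```

```text
gap 0.0344
place True [0.48510966 0.12661816 0.10402741] gap 0.0345
clock 59.6667
True
green [312.4, 13.7] [0.4848 0.1263 0.12  ] [0.4889 0.1381 0.062 ]
green [530.0, 77.4] [0.6829 0.0751 0.12  ] [0.7215 0.078  0.062 ]
green [311.0, 76.2] [0.4848 0.076  0.12  ] [0.489 0.079 0.062]
green [443.1, 159.5] [6.149e-01 3.000e-04 1.200e-01] [ 0.6417 -0.0098  0.062 ]
red [310.4, 121.0] [0.4852 0.0366 0.12  ] [0.4895 0.0328 0.062 ]
red [445.4, 127.5] [0.6128 0.0307 0.12  ] [0.6392 0.0259 0.062 ]
red [259.2, 295.2] [ 0.4332 -0.1506  0.12  ] [ 0.4283 -0.187   0.062 ]
60.4833
```

View pics/m1.png

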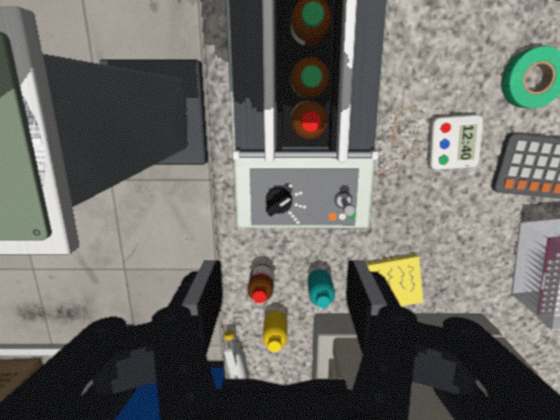

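```bash
python3 - <<'E'
from h import *
a=np.radians(53); c,s=np.cos(a),np.sin(a); R=np.array([[c,-s,0],[s,c,0],[0,0,1]])@RX
print(np.round(inverse_kinematics([.4283,-.187,.046],R),2))
g=pick((.4283,-.187),R)
cc=capture('wrist'); save(cc,'n0')
if g>.03: print(place(.0675))
move_to([X0,.10,.33],RX); c=capture('wrist'); save(c,'n1'); np.save('n1.npy',c,allow_pickle=True)
for k in('green','red'):
  for ce,st in caps(c,k,40): print(k,ce,np.round(onz(c,*ce,.120),4))
c=capture('side'); save(c,'n1s'); print(sense()['clock'])
a=cv2.imread('pics/n1.png');b=cv2.imread('pics/n1s.png')
cv2.imwrite('pics/n1x.png',np.hstack([cv2.resize(a[0:270,180:420],(400,450)),cv2.resize(b[150:330,200:360],(400,450))]))
E
```

```text
[ 0.37  0.93 -0.05  2.04  0.26  0.17  1.01]
gap 0.0343
place True [0.48460519 0.17158604 0.10423246] gap 0.0346
clock 67.2583
True
green [284.1, 151.2] [0.485  0.1275 0.12  ]
green [494.4, 173.4] [0.6917 0.1057 0.12  ]
green [284.1, 201.0] [0.485  0.0773 0.12  ]
red [284.4, 103.6] [0.4852 0.1715 0.12  ]
red [414.5, 218.3] [0.6186 0.0588 0.12  ]
red [284.5, 237.6] [0.4854 0.0374 0.12  ]
67.9417
```

View pics/n1x.png

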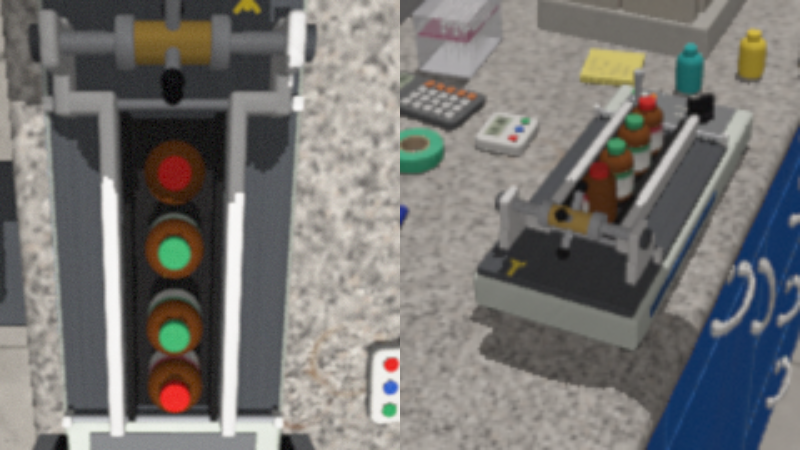

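```bash
cat >> h.py <<'E'
YS=Y0+.135; 
def sl(cy,cz): return [X0,YS+cy+.011,.104+cz+.019]
def corner(p): return (-.0315*np.sin(p)+.0065*np.cos(p)-.005*np.sin(p), .0315*np.cos(p)+.0065*np.sin(p)-.008*np.cos(p))
def push(p0,p1,n=6,first=False,rate=.07):
    cy,cz=corner(p0)
    if not first: cy+=.007
    line_to(sl(cy,.062),rate=.2)
    line_to(sl(cy,cz if not first else cz+.008),rate=.12,force_limit=15)
    hit=False
    for p in np.linspace(p0,p1,n+1)[(1 if not first else 0):]:
        hit=line_to(sl(*corner(p)),rate=rate,force_limit=30)
        if hit: print('hit at',p); break
    print('end F',np.round(sense()['ft_force'],2),'pos',np.round(sense()['ee_pos'],4),'clock',sense()['clock'])
    cy,_=corner(p1)
    line_to([X0,sense()['ee_pos'][1],.104+.062+.019],rate=.2)
    return hit
def sleeve_view(name):
    move_to([X0,.30,.30],RX); c=capture('wrist'); save(c,name); np.save(name+'.npy',c,allow_pickle=True)
    a=cv2.imread(f'pics/{name}.png'); cv2.imwrite(f'pics/{name}z.png',cv2.resize(a[130:400,190:380],None,fx=2.2,fy=2.2,interpolation=cv2.INTER_CUBIC))
    return c
E
python3 - <<'E'
from h import *
set_gripper(0.0); print(sense()['finger_gap'])
move_to([X0,YS,.22],RX)
push(.66,1.57,first=True,n=4)
sleeve_view('s1'); print(sense()['clock'])
E
```

```text
-0.00034320106686444146
end F [ 0.65 -0.29  0.47] pos [0.4844 0.2133 0.1292] clock 71.2583
72.3667
```

View pics/s1z.png

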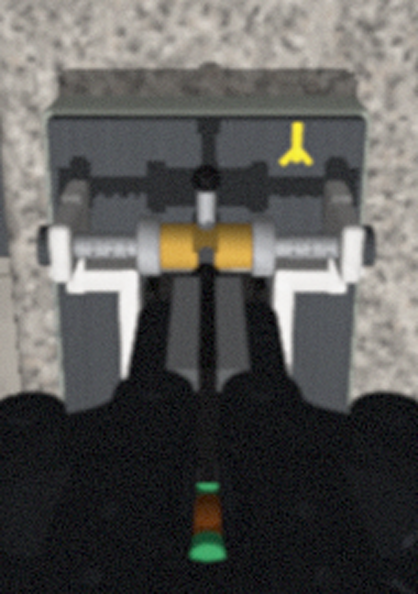

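```bash
cat >> h.py <<'E'
def ballang(c,u,v):
    al=np.linspace(-np.pi,np.pi,1441); pr=[proj(c,[X0,YS-.0315*np.sin(a),.104+.0315*np.cos(a)])[1]-v for a in al]
    return [round(al[i],2) for i in range(1440) if pr[i]*pr[i+1]<=0]
E
python3 - <<'E'
from h import *
c=np.load('s1.npy',allow_pickle=True).item()
print(ballang(c,283,130+180/2.2))
c=np.load('b2.npy',allow_pickle=True).item()
print(ballang(c,283,190+345/4),ballang(c,283,190+540/4))
b=capture('side'); save(b,'s1s'); a=cv2.imread('pics/s1s.png'); cv2.imwrite('pics/s1sz.png',cv2.resize(a[190:280,220:320],None,fx=5,fy=5,interpolation=cv2.INTER_CUBIC))
E
```

```text
[np.float64(-2.26), np.float64(-1.54)]
[np.float64(-0.95), np.float64(3.07)] [np.float64(0.81), np.float64(1.05)]
```

View pics/s1sz.png

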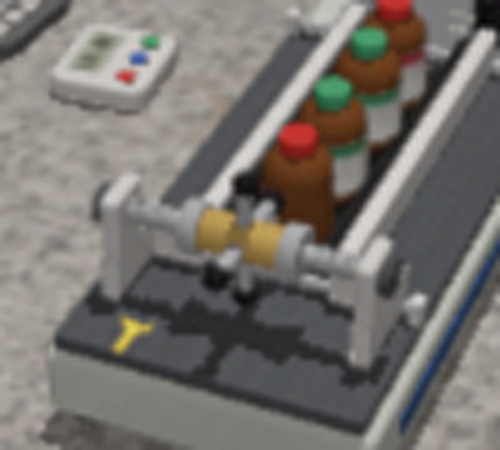

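```bash
python3 - <<'E'
from h import *
line_to([X0,YS+.02,.2],rate=.25)
push(0,1.57)
push(0,1.57)
c=sleeve_view('s2'); print(sense()['clock'])
for k in('green','red'):
  for ce,st in caps(c,k,40): print(k,ce,np.round(onz(c,*ce,.120),4))
b=capture('side'); save(b,'s2s'); a=cv2.imread('pics/s2s.png'); cv2.imwrite('pics/s2sz.png',np.hstack([cv2.resize(a[190:280,220:320],(500,450)),cv2.resize(cv2.imread('pics/s2z.png'),(300,450))]))
E
```

```text
end F [-0.06  0.22  0.44] pos [0.4844 0.2133 0.1293] clock 75.4417
end F [-0.31 -0.06 -0.4 ] pos [0.4844 0.2133 0.1293] clock 78.4583
79.5667
green [480.5, 317.6] [0.6869 0.161  0.12  ]
green [284.0, 379.7] [0.4849 0.0808 0.12  ]
```

View pics/s2sz.png

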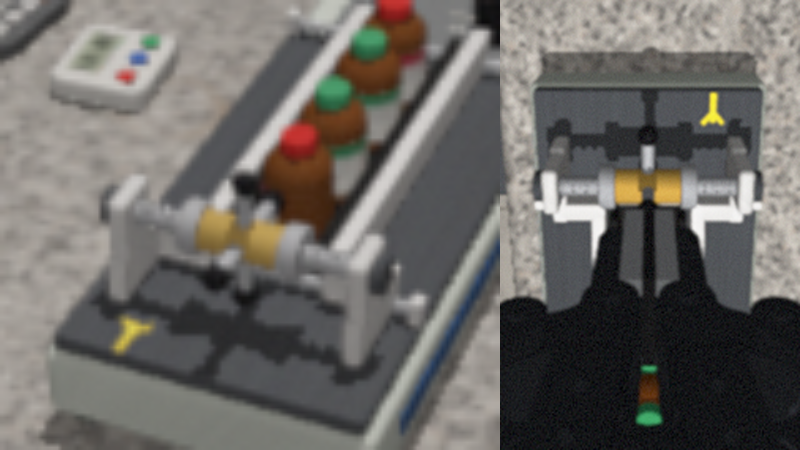

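The side view shows the bar ends have moved inwards, and a spoke is upright again at (245,190). Two more quarter turns, then a part turn.

```bash
python3 - <<'E'
from h import *
line_to([X0,YS+.02,.2],rate=.25)
push(0,1.57)
push(0,1.57)
c=sleeve_view('s3'); print(sense()['clock'])
b=capture('side'); save(b,'s3s'); a=cv2.imread('pics/s3s.png'); cv2.imwrite('pics/s3sz.png',np.hstack([cv2.resize(a[190:280,220:320],(500,450)),cv2.resize(cv2.imread('pics/s3z.png'),(300,450))]))
E
```

```text
end F [0.19 0.03 0.02] pos [0.4844 0.2133 0.1293] clock 82.6417
end F [ 0.27 -0.79 -0.17] pos [0.4844 0.2133 0.1293] clock 85.6583
86.7667
```

View pics/s3sz.png

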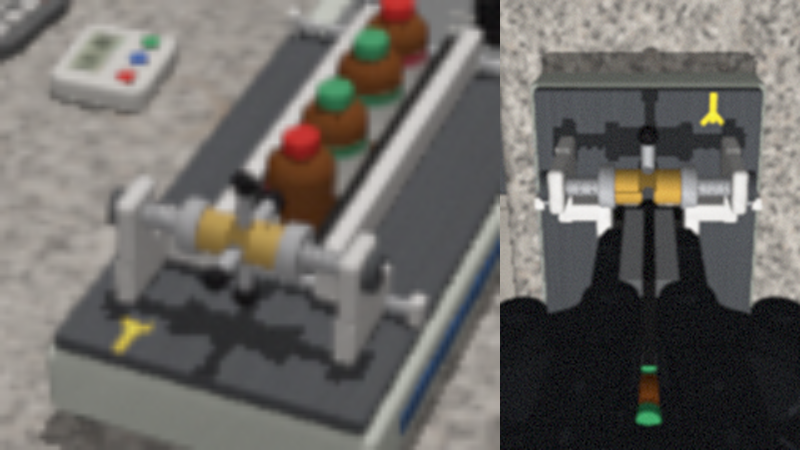

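```bash
python3 - <<'E'
from h import *
line_to([X0,YS+.02,.2],rate=.25)
cy,cz=corner(0); cy+=.007
line_to(sl(cy,.062),rate=.2); line_to(sl(cy,cz),rate=.12,force_limit=10)
for p in (.1,.2,.3):
    h=line_to(sl(*corner(p)),rate=.04,force_limit=12); print(p,h,np.round(sense()['ft_force'],2))
    if h: break
y=sense()['ee_pos'][1]
line_to([X0,y+.01,sense()['ee_pos'][2]],rate=.08)
line_to([X0,y+.01,.19],rate=.2)
move_to([X0,.10,.33],RX); c=capture('wrist'); save(c,'t1'); np.save('t1.npy',c,allow_pickle=True)
for k in('green','red'):
  for ce,st in caps(c,k,40): print(k,ce,np.round(onz(c,*ce,.120),4))
c=capture('side'); save(c,'t1s'); print(sense()['clock'])
a=cv2.imread('pics/t1.png');b=cv2.imread('pics/t1s.png')
cv2.imwrite('pics/t1x.png',np.hstack([cv2.resize(a[0:270,180:420],(400,450)),cv2.resize(b[150:330,200:360],(400,450))]))
E
```

```text
0.1 False [-0.48  0.12  0.23]
0.2 False [-0.13 -0.09 -0.35]
0.3 False [ 0.29  0.11 -0.11]
green [283.3, 152.6] [0.484  0.1275 0.12  ]
green [494.6, 175.0] [0.6917 0.1059 0.12  ]
green [283.3, 202.4] [0.4841 0.0773 0.12  ]
red [283.4, 105.0] [0.4841 0.1716 0.12  ]
red [414.5, 219.6] [0.6185 0.0591 0.12  ]
red [283.2, 238.9] [0.484  0.0374 0.12  ]
90.6333
```

View pics/t1x.png

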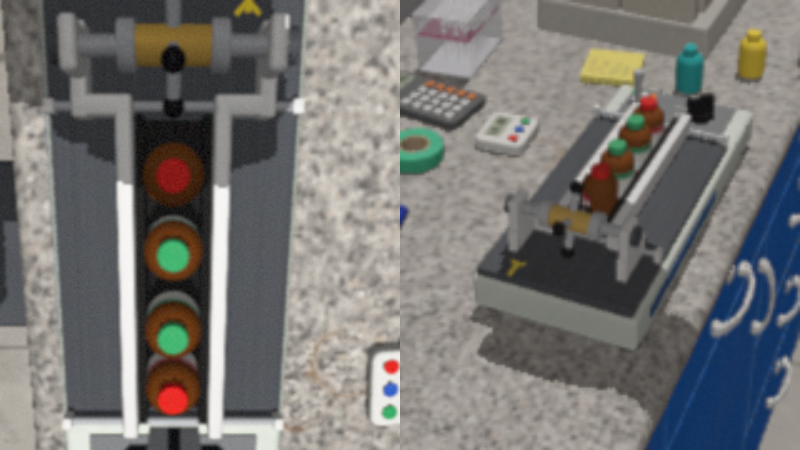

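```bash
python3 - <<'E'
from h import *
for n in('n1','t1'):
    c=np.load(n+'.npy',allow_pickle=True).item(); g=cv2.cvtColor(c['color'],cv2.COLOR_RGB2GRAY).astype(float)
    for r in (170,210,225):
        d=np.gradient(cv2.GaussianBlur(g,(3,3),0)[r]); 
        lo=240+np.argmax(d[240:285]); hi=285+np.argmin(d[285:330])
        a=onz(c,lo,r,.084);b=onz(c,hi,r,.084); print(n,r,lo,hi,round(b[0]-a[0],4),round((a[0]+b[0])/2,4))
E
```

```text
n1 170 243 324 0.088 0.4843
n1 210 244 323 0.0891 0.4842
n1 225 245 322 0.088 0.4842
t1 170 251 316 0.0706 0.4841
t1 210 252 314 0.0698 0.4836
t1 225 253 314 0.0696 0.4842
```

```bash
python3 - <<'E'
from h import *
set_gripper(.03)
move_to([X0-.03,-.08,.20],RX); c=capture('wrist'); save(c,'u1'); np.save('u1.npy',c,allow_pickle=True)
a=cv2.imread('pics/u1.png'); print(proj(c,[X0-.03,Y0-.1645,.078]),sense()['clock'])
u,v=np.int32(proj(c,[X0-.03,Y0-.1645,.07])); cv2.imwrite('pics/u1z.png',cv2.resize(a[max(0,v-70):v+70,u-90:u+90],None,fx=4,fy=4,interpolation=cv2.INTER_CUBIC)); print(u,v)
E
```

```text
[281.73675198 181.5295538 ] 91.9833
281 179
```

View pics/u1z.png

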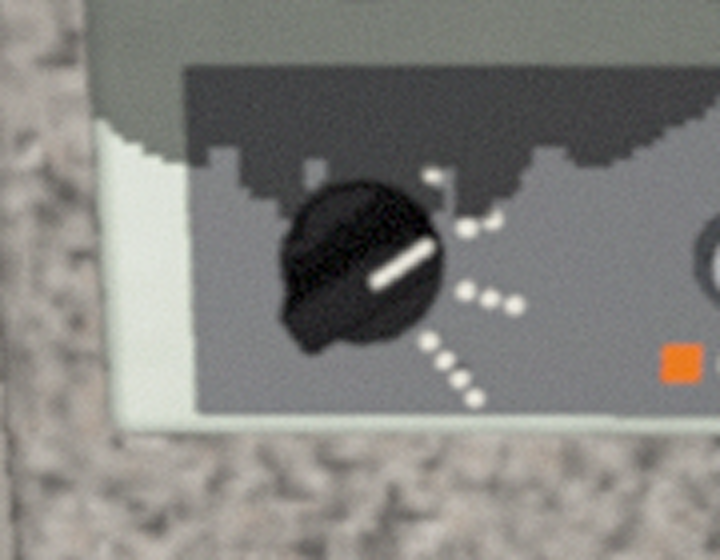

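```bash
python3 - <<'E'
from h import *
c=np.load('u1.npy',allow_pickle=True).item()
q=lambda x,y,z:onz(c,191+(x+.5)/4-.5,109+(y+.5)/4-.5,z)
a=q(375,283,.078);b=q(432,243,.078);print(a,b,np.arctan2(b[1]-a[1],b[0]-a[0]))
for p in [(310,345)]: print(q(*p,.06),q(*p,.078))
for p in [(432,176),(493,218),(515,305),(475,398)]:
  v=q(*p,.05)-[X0-.03,Y0-.1645,.05]; print(np.round(v,4),np.arctan2(v[1],v[0]))
E
```

```text
[ 0.45643201 -0.05888006  0.078     ] [ 0.46675645 -0.05144122  0.078     ] 0.6243580087458414
[ 0.44355494 -0.07575539  0.06      ] [ 0.44438988 -0.07067376  0.078     ]
[ 0.0133  0.0169 -0.    ] 0.902858513678864
[ 0.0257  0.0084 -0.    ] 0.3177978038061831
[ 0.0307 -0.0095 -0.    ] -0.30114088866728017
[ 0.023  -0.0296 -0.    ] -0.910342819550353
```

```bash
python3 - <<'E'
from h import *
S=[X0-.03,Y0-.1645]
rot=lambda psi:Rend((np.cos(psi),np.sin(psi)))
for o in(-np.pi/2,np.pi/2):
    print(o,[np.round(inverse_kinematics([*S,.076],rot(p+o)),2) for p in(.62,-.3)])
E
```

```text
-1.5707963267948966 [array([-0.03,  0.88,  0.16,  2.07, -0.56,  0.24, -0.33]), array([-0.13,  0.91,  0.36,  2.07, -0.98,  0.34, -0.83])]
1.5707963267948966 [array([ 0.2 ,  0.87, -0.25,  2.06,  0.72,  0.29,  1.53]), array([ 0.11,  0.87, -0.08,  2.06,  0.27,  0.22,  1.06])]
```

```bash
python3 - <<'E'
from h import *
S=[X0-.03,Y0-.1645]; o=np.pi/2
rot=lambda psi:Rend((np.cos(psi+o),np.sin(psi+o)))
set_gripper(.034)
move_to([*S,.15],rot(.62)); print(line_to([*S,.077],rate=.1,force_limit=5),sense()['ee_pos'])
set_gripper(.005); print('gap',sense()['finger_gap'],sense()['ft_force'],sense()['wrist_torque'])
for p in (.3,0,-.3): line_to([*S,.077],rot(p),rate=.1)
print(sense()['wrist_torque'],np.round(sense()['tool_rot'],3).tolist())
set_gripper(.034); line_to([*S,.16],rate=.2)
move_to([X0-.03,-.08,.20],RX); c=capture('wrist'); save(c,'v1'); np.save('v1.npy',c,allow_pickle=True)
a=cv2.imread('pics/v1.png'); cv2.imwrite('pics/v1z.png',cv2.resize(a[109:249,191:391],None,fx=4,fy=4,interpolation=cv2.INTER_CUBIC)); print(sense()['clock'])
E
```

```text
False [ 0.45466432 -0.06050302  0.07739402]
gap 0.009569173671443373 [-6.82152207  7.6990264  21.67072828] [ 1.58122608  1.6208473  -0.03757922]
[-0.05265239  1.0474047  -0.01579063] [[-0.955, 0.296, 0.0], [0.296, 0.955, -0.0], [-0.001, -0.0, -1.0]]
97.8167
```

View pics/v1z.png

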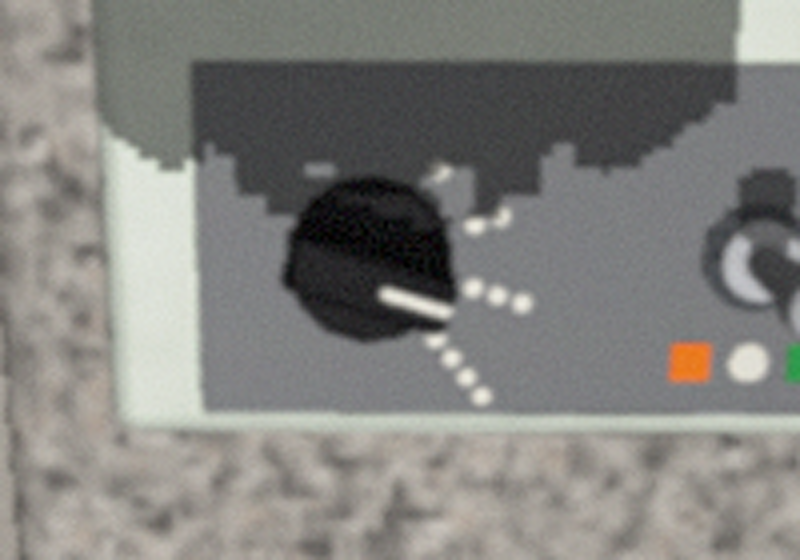

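```bash
python3 - <<'E'
from h import *
c=np.load('v1.npy',allow_pickle=True).item()
q=lambda x,y,z:onz(c,191+(x+.5)/4-.5,109+(y+.5)/4-.5,z)
a=q(382,292,.078);b=q(450,313,.078);print('sel a=',.9-np.arctan2(b[1]-a[1],b[0]-a[0]))
move_to([X0+.048,.0,.33],RX); pause(.3); c=capture('wrist'); save(c,'w1')
for k in('green','red'):
  for ce,st in caps(c,k,40): print(k,ce,np.round(onz(c,*ce,.120),4))
s=capture('side'); save(s,'w1s'); print(proj(c,[X0+.048,Y0-.1645,.052]),proj(c,[X0+.048,Y0-.1645,.096]),sense()['clock'],sense()['ft_force'])
a=cv2.imread('pics/w1.png');b=cv2.imread('pics/w1s.png')
cv2.imwrite('pics/w1x.png',np.hstack([cv2.resize(a[0:270,130:370],(400,450)),cv2.resize(b[150:330,200:360],(400,450))]))
E
```

```text
sel a= 1.201746142093889
green [228.7, 37.7] [0.4844 0.1265 0.12  ]
green [470.8, 92.9] [0.7044 0.0804 0.12  ]
green [231.6, 97.8] [0.4846 0.0762 0.12  ]
green [384.7, 174.0] [0.6321 0.0045 0.12  ]
red [233.3, 140.9] [0.4844 0.0368 0.12  ]
red [385.1, 142.5] [0.6298 0.0353 0.12  ]
[283.72603488 213.98896175] [283.66009658 226.88877734] 98.9417 [ 0.42445262 -0.5900373  -0.3399539 ]
```

View pics/w1x.png

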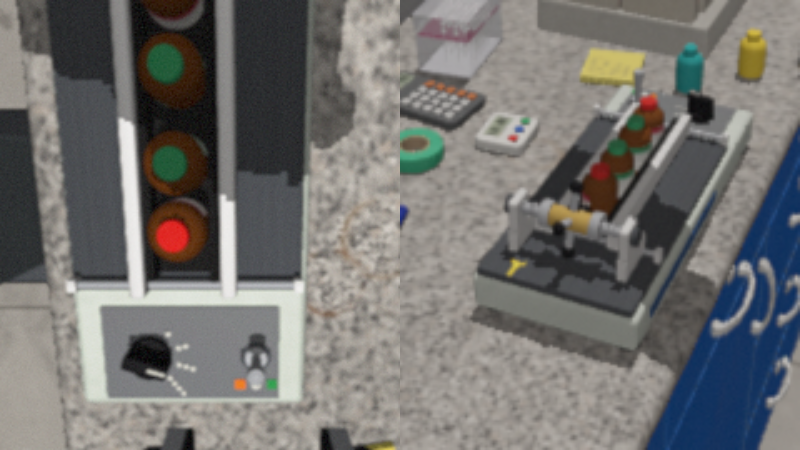

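The lever at (255,360) stands upright over the white mark, the selector points at three dots, and all four bottles are upright between the bars. The arm is clear of everything, so I'm handing in.

```bash
python3 -c "
from rig import *
finish_job()"
```

```text
the job is handed in; nothing more can be done
```

I handed the job in at about 99 s of the 192 s, with every step done in order. One bottle tipped over along the way and had to be recovered.

- **Toggle:** I centred it with the jaws. The last picture shows it upright over the white mark.
- **Bottles:** All four red- and green-capped bottles stand upright in a row, each within about 1 mm of the mat's midline. During the third placing, the first green-capped bottle had moved about 13 mm from where I left it. I hit it and let go too early, and the second green-capped bottle fell over on the mat. I moved the first one back, picked up the fallen one, stood it upright on the worktop and placed it again.
- **Clamp:** I turned the sleeve from about 0.66 rad to an estimated 7.9–8.2 rad. The bars closed by about 18 mm, and the four bottles shifted together by about 1 mm as the strips took hold. I could not measure the clamping force. The closure I measured was about 1 mm less than the sleeve angle implies, which is within my measuring error. I did not feel the end stop.
- **Selector:** It started between one and two dots. I measured it afterwards at 1.20 rad, which is three dots.
- **Bystanders:** The timer looked unmoved in the pictures after I worked near it. I kept clear of the blue-capped bottle, and it was in place when last in view, before the clamping. I did not measure either one's position at the end.

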